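Level the small balance, lock its screw and cover the draught shield

ROBOT

A 6-joint arm with a two-finger parallel gripper is mounted at the origin on a cart in front of the work surface, level with it; the furniture and walls round the work are solid. World frame = base frame: x ahead of the robot, y to its left, z up, the work surface at z = 0. Lengths are in mm, angles in rad, forces in N, time in s.
With the tool pointing down it reaches from about 275 to 750 mm from the base axis. Payload 10.2 kg.
Tool frame: the origin (TCP) lies midway between the tips of the shut fingers; the grasp point (between the pads) lies 19 mm behind it (ctrl.tcp_to_grasp is the z of the grasp point in the tool frame, in mm); z points along the fingers, y is the direction in which the jaws open and shut (so a half turn about z gives the same grasp; the last joint's range is limited). The gripper opens to 85 mm and grips with 20 to 120 N. Pads are 22 mm wide; open, the fingers measure 114 mm over their backs; the gripper's body (76 mm by 85 mm) begins 54 mm behind the grasp point. The pads swing forward as they close: fully open they stand 13 mm farther back than shut.
Start: joints at [0.917, 0.313, 1.498, -0, 1.331, -0.223], TCP at [219.252, 477.032, 231.294] pointing down, gripper open.
Joint ranges: [-2.94, 2.94], [-0.97, 2.17], [0.19, 2.56], [-1.23, 4.37], [0.02, 3.11], [-2.88, 2.88]. Speed limits (rad/s): [2.39, 2.39, 3.01, 3.14, 3.14, 3.14].

INTERFACE

Orientations are given as a unit quaternion [w, x, y, z].
In Python, from rig import sensors, capture, order, ctrl gives the robot as it stands. The module is installed in compiled form; this text tells all that it offers.
- The arm moves only by the tool play_rows, never from a script. Its argument "deltas" is a list of rows, each a list of 7 numbers: the shift along the world's x, y, z in units of 40 mm (1.0 is 40 mm), then the turn, a rotation vector about the world's x, y, z in units of 6 degrees (1.0 is 6 degrees), then the opening, from -1 (shut) to 1 (fully open). A call has 1 to 8 rows; each row shifts and turns the commanded pose from where the row before left it; what a row does not reach is not made up. A row lasts 1/12 s, in which the tool goes at most 41.7 mm and 7.16 degrees, less where a joint would pass 70% of its speed; a pose out of reach is approached as far as the arm can. A call is refused whole if a number of a shift passes 1 or a number of a turn 1, either way. A call with a gripper value outside its range is refused whole. The fingers move at their own pace and stop on an object; "squeeze" is the grip in N (left out, the last holds). Time passes only in rows, so rows that do not move let the fingers close. It gives the time, the measured TCP pose, the force and the opening at its end, in the units of the state.
- sensors.sense(): the state, without advancing time (a new reading comes with each control period).
- capture(name): name is "scene" or "side" or "wrist"; returns a dict with "pixels" (420x560x3 uint8, red, green, blue), "z_map" (420x560 float32, mm along the optical axis (not along the pixel's ray), 0 where there is no reading), "fx", "fy", "cx", "cy" (pixels), "k1" (the pictures are not rectified: a ray, as slopes to the right and down, at radius r is drawn at 1 + k1 r^2 times it, then the intrinsics apply), "eye" and "rotation" of the camera in the world; the wrist camera has in their place "tool_from_camera" (4x4, takes a point from camera to tool coordinates, whose origin is the TCP and whose axes are the flange's). Camera axes: x right, y down, z forward; pixel columns grow to the right and rows downward; lengths in mm; the calibration is good to about 2 mm. A picture is of the moment at which its call begins: read the wrist's pose just before it.
- order.finish_job(): hands the job in, once; it reports no verdict.
The state is a dict: "time_s": time; "joints": joint angles; "dq": joint speeds; "tau": joint torques, N m; "eef_pos": TCP position; "ee_rot": TCP orientation; "force": force on the tool from outside, world axes, zero at the start; "wrist_torque": the same for the moment, N m; "grip_width": opening from 0.0 (shut) to 1.0 (fully open).
Only numpy, scipy, OpenCV 4.12 (cv2) and the standard library are available. Lean on these libraries where they do the work, as an engineer would, in place of code of your own. Each camera call takes 0.05 s, during which the arm holds its last target. There are 200 camera calls.

TASK

The small white balance on the grey slab is out of level: slacken the lock ring on its levelling screw, turn the screw until the ball of the level rests midway between the two black lines, then turn the lock ring tight again. Then set the loose round draught cover down on the rim of the balance's glass shield (do not drop it) so that it sits seated and level, and leave everything else on the rack standing where it is.

Things in the scene. Friction and masses are not known exactly. Their poses are not given: they have to be found in the camera images.
- slab: The grey concrete slab under the small balance, 200 (x) x 290 (y) x 20 mm, fixed; origin under its centre on the rack top. Its z is up, its -x side is the balance's front (display), its -y side is the right-hand side with the levelling screw. It may be turned up to 0.4 rad either way.
- small_balance: White balance, case 190 x 162 mm, top 86 mm above the rack. Rocks on its two left feet; origin midway between them on the slab's top, 75 mm to +y of the slab's centre; z is up when level. Its right side (-y) rests on the levelling screw, low at the start. From that side a lug 30 mm wide, top 48 mm above the rack, reaches to the screw, 50 mm out; it carries the lock ring up and down.
- level_ball (a joint): Dark 9 mm ball in the glass level tube across the top of the case: its way (m) from the middle between the two black lines, + to the right (screw side). It stands 1.0 m per rad of tilt off the middle, on the low side: 0 = level, +0.010 = right side low by 0.010 rad. Within about +-0.003 it is wholly between the lines.
- level_screw (a joint): Levelling screw, vertical: angle (rad), + anticlockwise from above. Clockwise (value falling) raises the balance's right side: 10 mm a turn at 200 mm from the left feet, 0.00796 rad of tilt per rad. Level near 0; range -3 to 4.2. Resists with 0.06 N m when the lock ring is slack, held fast when it is tight.
- knob_grip (a point): Point on the screw's axis in its knob, 103 mm above the rack. The knob is a knurled steel cylinder, 28 mm across, from 15 mm below this point to 9 mm above it, over a 13 mm shaft; it turns but stays at its height. Grip it anywhere round.
- lock_ring (a joint): Lock ring that clamps the screw: angle (rad) from tight, + anticlockwise from above = loosening. 0 to 0.06 at the start; the screw is free above about 0.5; stops at -0.03 and 1.3. Takes 0.2 N m to turn, rising to 0.35 N m at tight; stays where it is left. A black mark on its top face meets the lug's mark, toward the case, when tight.
- ring_grip (a point): Point on the axis of the lock ring, below the screw's knob, 70 mm above the rack when level. The ring is a knurled steel cylinder, 42 mm across, from 18 mm below this point to 10 mm above it; the lug's top is 22 mm below. Grip it anywhere round, the fingers passing both sides of the knob. The shield's wall, rim 62 mm higher than this point, is 94 mm away toward the slab's (0.39, 0.92).
- shield_rim (a point): Centre of the top of the round draught shield's rim on the small balance (glass wall with a steel rim, inner diameter 87 mm, outer 95 mm, 46 mm high), 132 mm above the rack when level. z along the shield's axis, upward.
- draught_cover: Loose aluminium draught cover; origin at the centre of its underside, z up through its black knob. From below: a locating step 82 mm across, 6 mm deep, that goes inside the rim (2.5 mm play all round), a disc 98 mm across, 4 mm thick, a 15 mm stem, the knob 22 mm across from 17 to 41 mm above the origin. About 0.11 kg. Starts on the rack, step down, left or right of the slab.
- cover_seat (a point): Centre of the underside of the cover's disc, 6 mm above the cover's origin. Seated, it lies at shield_rim.
- pan_bystander: Empty brass sieve pan, 101 mm across, 25 mm high, on the other side of the slab from the cover. Bystander; origin under its centre.
- weight_big: Brass knob weight, 30 mm across, 41 mm high, standing on the slab behind the levelling screw. Bystander; origin under its centre.
- weight_small: Brass knob weight, 25 mm across, 32 mm high, standing on the slab in front of the levelling screw. Bystander; origin under its centre.
- tin_a: Aluminium moisture tin, 60 mm across, 39 mm high, back left. Bystander; origin under its centre.
- tin_b: Aluminium moisture tin, 60 mm across, 39 mm high, front right. Bystander; origin under its centre.
- jar_tall: Plastic jar, 60 mm across, 95 mm high, back left corner. Bystander; origin under its centre.
- jar_short: Plastic jar, 52 mm across, 75 mm high, back right corner. Bystander; origin under its centre.
- tape: Roll of tape lying flat, 96 mm across, 25 mm high, front left. Bystander; origin under its centre.
- cube: Mortar cube, 50 mm, back right. Bystander; origin under its centre.
There are look-alikes about, which are no part of the job. There is more than one size of the draught_cover; the job needs the larger.

How it is judged (in metres and radians):
On the way, in this order (a step that is already met when the one before it is completed fails the run):
1. the lock ring is slackened (value of joint lock_ring above 0.6 rad), for 0.2 s.
2. the balance is levelled with the lock ring slack (angle between small_balance's own z axis and vertical below 0.0045 rad and value of joint lock_ring above 0.45 rad), for 0.2 s.
3. the lock ring is tight again with the balance still level (angle between small_balance's own z axis and vertical below 0.0045 rad and value of joint lock_ring below 0.15 rad), for 0.2 s.
At the end, for the whole second after the job is handed in: Balance level within 0.0045 rad, lock ring within 0.15 rad of tight, cover right way up and at rest with its disc flat on the shield's rim (within 2 mm in height, 3.5 mm sideways, 0.02 rad) (all of step 3 and horizontal distance between cover_seat and shield_rim below 0.0035 m and z of cover_seat in the frame of shield_rim between -0.002 and 0.002 m and angle between the z axis of draught_cover and the z axis of small_balance, either way round below 0.02 rad and angle between draught_cover's own z axis and vertical below 0.1 rad and linear speed of draught_cover below 0.01 m/s); the robot touches nothing.
It fails at once if the cover is let go more than 10 mm above the shield's rim (horizontal distance between cover_seat and shield_rim below 0.06 m and z of cover_seat in the frame of shield_rim above 0.01 m and contact force between the fingers and draught_cover below 0.02 N).
It fails at once if one of the other things on the rack is moved by over 30 mm or knocked over (distance of any of pan_bystander, weight_big, weight_small, tin_a, tin_b, jar_tall, jar_short, tape, cube from where it was at the start of the episode above 0.03 m or angle between any of pan_bystander, weight_big, weight_small, tin_a, tin_b, jar_tall, jar_short, tape, cube's own z axis and vertical above 0.6 rad).
It also fails if it takes over 72 s, if anything falls off the work surface, if the arm or the gripper's body presses on something with over 40 N, if the wrist force passes 120 N, or if a joint passes its speed limit or range.

## Working session

There is one attempt and no reset: what is moved stays moved. The work goes in short steps, Python scripts to look and compute and a tool call to move; the robot and the scene stay as the last step left them, time stands still between calls to the robot, and variables do not carry over. Pictures are saved under pics/ and viewed, about 8 in all and at most 12, crops included, and the job is handed in when it is done.

Besides the shell and the picture viewer there is one more tool, called after ">>>" in YAML: its name, and indented under it one key for each argument. play_rows: Moves the arm, as the interface text tells. Its arguments: {"type":"object","properties":{"deltas":{"type":"array","items":{"type":"array","items":{"type":"number"}}},"squeeze":{"type":"number"}},"required":["deltas"]}

```bash
mkdir -p pics
cat > h.py <<'E'
import numpy as np, cv2
from rig import sensors, capture, order, ctrl
from scipy.spatial.transform import Rotation as R
def T_tool(s):
    q=s["ee_rot"]; T=np.eye(4); T[:3,:3]=R.from_quat([q[1],q[2],q[3],q[0]]).as_matrix(); T[:3,3]=s["eef_pos"]; return T
def shot(name):
    s=sensors.sense(); c=capture(name)
    if name=="wrist":
        T=T_tool(s)@np.array(c["tool_from_camera"]); c["eye"]=T[:3,3]; c["rotation"]=T[:3,:3]
    c["eye"]=np.array(c["eye"]); c["rotation"]=np.array(c["rotation"])
    np.save(f"{name}.npy",c,allow_pickle=True); return c
def load(name): return np.load(f"{name}.npy",allow_pickle=True).item()
def ray(c,u,v):
    K=np.array([[c["fx"],0,c["cx"]],[0,c["fy"],c["cy"]],[0,0,1.]])
    p=cv2.undistortPoints(np.array([[[u,v]]],float),K,np.array([c["k1"],0,0,0,0.]))[0,0]
    # drawn = (1+k1 r^2)*slope
    return np.array([p[0],p[1],1.])
def onplane(c,u,v,z):
    d=c["rotation"]@ray(c,u,v); t=(z-c["eye"][2])/d[2]; return c["eye"]+t*d
def bydepth(c,u,v):
    z=c["z_map"][int(round(v)),int(round(u))]; return c["eye"]+c["rotation"]@(ray(c,u,v)*z)
def proj(c,P):
    d=c["rotation"].T@(np.array(P,float)-c["eye"]); s=d[:2]/d[2]; k=1+c["k1"]*(s@s)
    return c["fx"]*s[0]*k+c["cx"], c["fy"]*s[1]*k+c["cy"]
def save(c,name): cv2.imwrite(f"pics/{name}.png",c["pixels"][:,:,::-1])
E
python3 - <<'E'
from h import *
for n in ["scene","side","wrist"]:
    c=shot(n); save(c,n+"0"); print(n,c["eye"].round(0),c["rotation"].round(2).tolist(),c["fx"],c["k1"])
a=cv2.imread("pics/scene0.png")
print(ctrl.tcp_to_grasp, sensors.sense())
E
```

```text
scene [ 122. -330. 1186.] [-0.21, 0.86, -0.45, 0.1] 398.70771892955094 -0.017985612653360312
side [ 348. 1106.  890.] [0.05, -0.09, 0.88, -0.47] 412.91157959616834 -0.10470253625155308
wrist [143. 512. 375.] [[0.42, 0.86, 0.3], [0.91, -0.39, -0.14], [-0.0, 0.33, -0.95]] 331.37133145693457 -0.0579093144052326
-18.700000000000003 {'time_s': 0.15, 'joints': array([ 9.16580926e-01,  3.13311505e-01,  1.49823503e+00, -3.48143934e-05,
        1.33101706e+00, -2.23387547e-01]), 'dq': array([ 7.99961603e-05,  1.90983291e-04, -1.72339794e-03, -5.57244574e-05,
       -3.31119572e-03, -1.68872839e-04]), 'tau': array([ 1.44540387e-03, -4.12374508e+01, -2.59791774e+01, -1.67147195e-04,
        3.26504662e-03,  3.53139615e-05]), 'eef_pos': array([219.14632621, 476.86446889, 230.88201051]), 'ee_rot': array([-1.90949596e-04,  2.13747735e-01,  9.76888770e-01, -4.46662011e-04]), 'force': array([-0.13174197,  0.46779934,  0.23107477]), 'wrist_torque': array([-0.03193228,  0.04723337, -0.02914399]), 'grip_width': 1.002627545441561}
```

View pics/scene0.png

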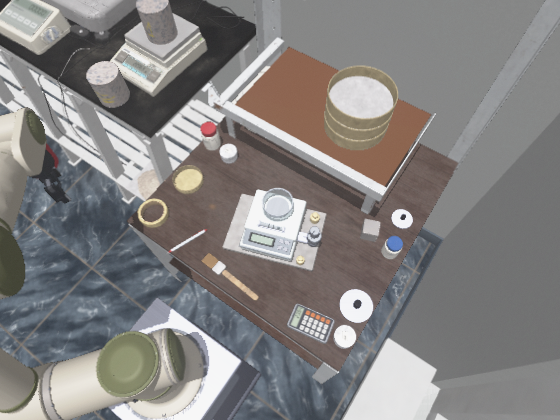

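View pics/side0.png

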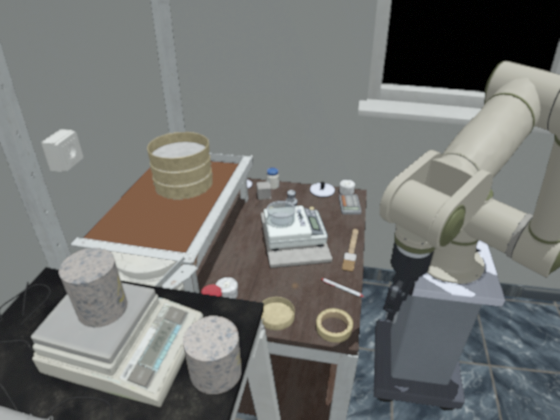

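The scene shows the balance on its slab at about (272,230). The level screw knob is at (314,236), the large cover at (357,304), and the small look-alike cover at (402,218). The pan is at (188,180). Camera rotation comes as a quaternion.

```bash
python3 - <<'E'
s=open('h.py').read()
s=s.replace('c["rotation"]=np.array(c["rotation"])\n','c["rotation"]=np.array(c["rotation"])\n    if c["rotation"].shape==(4,): q=c["rotation"]; c["rotation"]=R.from_quat([q[1],q[2],q[3],q[0]]).as_matrix()\n')
open('h.py','w').write(s)
E
python3 - <<'E'
from h import *
c=shot("scene")
for n,u,v,z in [("knob",314,232,112),("cover disc",357,305,10),("shield rim",278,199,126),("small cover",402,218,10),("pan",188,180,20),("calc",311,322,15),("wbig",315,215,40),("wsmall",300,260,52),("tray corner",378,205,100)]:
    print(n,onplane(c,u,v,z).round(0),bydepth(c,u,v).round(0))
p=c["pixels"].astype(int)
crop=cv2.resize(c["pixels"][175:340,215:415,::-1],None,fx=4,fy=3.6,interpolation=cv2.INTER_CUBIC); cv2.imwrite("pics/crop0.png",crop[:590])
# white disc of cover
m=((p.min(2)>190)).astype(np.uint8); m[:280]=0; m[:, :335]=0;m[325:]=0;m[:,380:]=0
cs,_=cv2.findContours(m,0,1); k=max(cs,key=cv2.contourArea); h=cv2.convexHull(k); e=cv2.fitEllipse(h); print("cover",e,onplane(c,*e[0],10).round(1))
E
```

```text
knob [ 548. -140.  112.] [ 548. -140.  112.]
cover disc [ 463. -351.   10.] [ 453. -350.   42.]
shield rim [572.   5. 126.] [587.  16.  91.]
small cover [ 791. -331.   10.] [ 783. -331.   24.]
pan [505. 334.  20.] [510. 343.   5.]
calc [ 344. -266.   15.] [ 345. -266.   12.]
wbig [628. -98.  40.] [ 617. -103.   65.]
wsmall [ 471. -143.   52.] [ 472. -143.   50.]
tray corner [ 738. -251.  100.] [ 792. -244.    4.]
cover ((355.825439453125, 305.4692687988281), (31.972932815551758, 34.2896842956543), 136.3430938720703) [ 459.5 -348.6   10. ]
```

View pics/crop0.png

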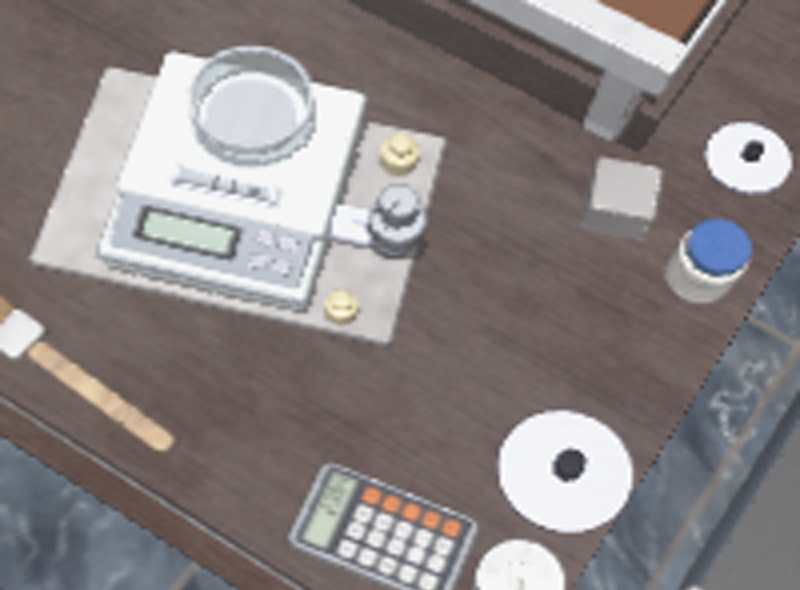

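The crop shows the knob and ring at crop (397,215), weights at (400,152) and (340,305), and the ball tube at (230,187). The big cover's knob is at (569,464). Next I'll get the slab yaw.

Run:
```python
from h import *
c=load("scene")
P=[onplane(c,x/4+215,y/3.6+175,20)[:2] for x,y in [(105,70),(443,135),(390,340),(33,262)]]
bl,br,fr,fl=P; print(np.round(P,0))
vx=(bl+br-fl-fr); print("yaw",np.arctan2(vx[1],vx[0])); vy=(bl+fl-br-fr); print("yaw",np.arctan2(-vy[0],vy[1]),np.linalg.norm(vx)/2,np.linalg.norm(vy)/2,np.mean(P,0))
for n,x,y,z in [("knobtop",397,200,112),("wbig",398,140,61),("wsmall",342,292,52),("rim",252,93,130),("coverknob",569,457,41)]:print(n,onplane(c,x/4+215,y/3.6+175,z).round(0))
```

```text
[[ 563.  150.]
 [ 664. -118.]
 [ 478. -186.]
 [ 380.   82.]]
yaw 0.3520810417297031
yaw 0.3558638121230225 196.74803837416803 285.6603330107236 [520.98154751 -17.90692052]
knobtop [ 552. -138.  112.]
wbig [621. -99.  61.]
wsmall [ 483. -138.   52.]
rim [566.   0. 130.]
coverknob [ 462. -346.   41.]
```

>>> play_rows:
  deltas:
    - [0.46,-0.85,0,0,0,-1,0.45]
    - [0.46,-0.85,0,0,0,-1,0.45]
    - [0.46,-0.85,0,0,0,-1,0.45]
    - [0.46,-0.85,0,0,0,-1,0.45]
    - [0.46,-0.85,0,0,0,-1,0.45]
    - [0.46,-0.85,0,0,0,-1,0.45]
    - [0.46,-0.85,0,0,0,-1,0.45]
    - [0.46,-0.85,0,0,0,-1,0.45]
  squeeze: 80

```text
time_s: 0.87
eef_pos: [366.8, 203.3, 231.4]
ee_rot: [0.0, 0.595, 0.804, 0.0]
force: [1.0, 0.8, 0.2]
grip_width: 0.726
```

>>> play_rows:
  deltas:
    - [0.46,-0.85,0,0,0,-1,0.45]
    - [0.46,-0.85,0,0,0,-1,0.45]
    - [0.46,-0.85,0,0,0,-1,0.45]
    - [0.46,-0.85,0,0,0,-1,0.45]
    - [0.46,-0.85,0,0,0,-1,0.45]
    - [0.46,-0.85,0,0,0,0,0.45]
    - [0.46,-0.85,0,0,0,0,0.45]
    - [0.46,-0.85,0,0,0,0,0.45]

```text
time_s: 1.53
eef_pos: [514.1, -68.9, 231.2]
ee_rot: [-0.0, 0.781, 0.625, -0.0]
force: [1.1, 1.1, 0.7]
grip_width: 0.729
```

>>> play_rows:
  deltas:
    - [0.46,-0.85,0,0,0,0,0.45]
    - [0.46,-0.85,0,0,0,0,0.45]
    - [0,0,0,0,0,0,0.45]
    - [0,0,0,0,0,0,0.45]

```text
time_s: 1.87
eef_pos: [550.5, -136.3, 230.3]
ee_rot: [-0.001, 0.782, 0.624, -0.0]
force: [-0.1, 0.9, 0.4]
grip_width: 0.727
```

Run:
```python
from h import *
c=shot("wrist"); s=sensors.sense(); print(s["eef_pos"],s["ee_rot"],s["grip_width"],s["joints"],s["force"])
a=c["pixels"][:,:,::-1]; cv2.imwrite("pics/w1.png",cv2.resize(a,None,fx=1.42,fy=1.42))
np.save("w1.npy",c,allow_pickle=True)
```

```text
[ 550.23848563 -135.0002387   230.71915917] [-6.25985889e-04  7.81110306e-01  6.24392717e-01 -1.82012943e-04] 0.722765528378062 [-4.47439822e-01  4.06101962e-01  1.36807626e+00  2.19972799e-04
  1.36870032e+00 -2.25395787e-01] [-0.21771713 -0.99595146  0.21079123]
```

View pics/w1.png

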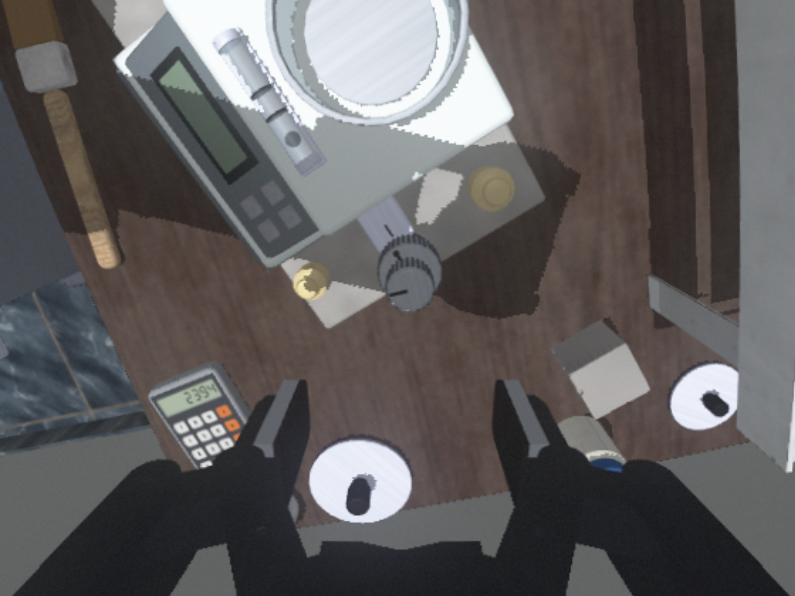

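The wrist view shows the ball at (291,138), beyond the lines at about (262,98) and (280,120), so the right side is low. The knob top is at about (410,290) with the ring beneath it, and the ring mark at (397,254).

Run:
```python
from h import *
c=np.load("w1.npy",allow_pickle=True).item()
f=lambda x,y,z:onplane(c,x/1.42,y/1.42,z).round(1)
print("knobtop",f(410,287,112),"depth",bydepth(c,410/1.42,287/1.42).round(1), "ringtop",f(409,271,77))
K=f(410,287,112)
print([np.round(f(x,y,95),1) for x,y in [(291,138),(262,98),(280,120),(228,38),(312,163)]], bydepth(c,250/1.42,150/1.42))
# rim outer ellipse top
a=cv2.resize(c["pixels"][:,:,::-1],None,fx=1.42,fy=1.42)
b=cv2.resize(a[10:190,200:340],None,fx=4,fy=3.3,interpolation=cv2.INTER_CUBIC)
r=cv2.resize(c["pixels"][150:230,240:330,::-1],None,fx=6,fy=6,interpolation=cv2.INTER_CUBIC)
out=np.zeros((594,560+0,3),np.uint8); 
h=np.zeros((594,800,3),np.uint8); h[:,:400]=cv2.resize(b,(400,594)); h[:400,400:]=cv2.resize(r,(400,356+44)); cv2.imwrite("pics/c1.png",h)
```

```text
knobtop [ 556.6 -136.6  112. ] depth [ 556.7 -136.   113.8] ringtop [ 556.6 -136.6   77. ]
[array([508.9, -40.4,  95. ]), array([499.2, -16.1,  95. ]), array([505.6, -29.6,  95. ]), array([490.2,  17.6,  95. ]), array([516.8, -56.4,  95. ])] [479.31945734 -40.53347002  79.64420193]
```

View pics/c1.png

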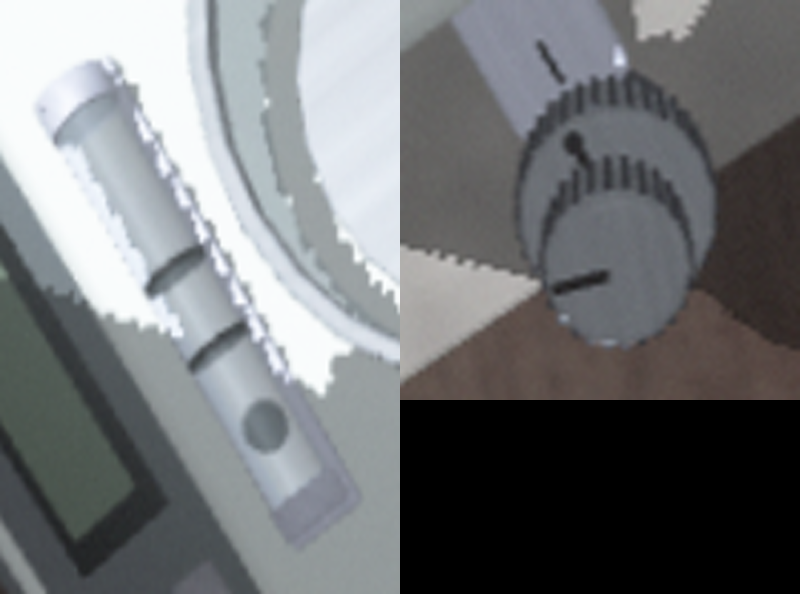

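>>> play_rows:
  deltas:
    - [0.15,-0.04,-0.75,0,0,0,0.45]
    - [0,0,-0.75,0,0,0,0.45]
    - [0,0,-0.75,0,0,0,0.45]
    - [0,0,-0.7,0,0,0,0.45]
    - [0,0,-0.6,0,0,0,0.45]
    - [0,0,-0.5,0,0,0,0.45]
    - [0,0,-0.4,0,0,0,0.45]
    - [0,0,-0.22,0,0,0,0.45]

```text
time_s: 2.58
eef_pos: [555.4, -134.9, 43.0]
ee_rot: [-0.001, 0.78, 0.625, -0.0]
force: [0.7, 0.4, -0.2]
grip_width: 0.727
```

>>> play_rows:
  deltas:
    - [0,0,0,0,0,0,0.45]
    - [0,0,0,0,0,0,0.1]
    - [0,0,0,0,0,0,-0.3]
    - [0,0,0,0,0,0,-0.6]
    - [0,0,0,0,0,0,-1]
    - [0,0,0,0,0,0,-1]

```text
time_s: 3.08
eef_pos: [556.4, -136.2, 46.3]
ee_rot: [0.0, 0.781, 0.625, 0.0]
force: [-4.6, 2.7, 7.3]
grip_width: 0.467
```

>>> play_rows:
  deltas:
    - [-0.03,0,0,0,0,0.5,-1]
    - [0,0,0,0,0,0.8,-1]
    - [0,0,0,0,0,0.8,-1]
    - [0,0,0,0,0,0.8,-1]
    - [0,0,0,0,0,0.8,-1]
    - [0,0,0,0,0,0.8,-1]
    - [0,0,0,0,0,0.8,-1]
    - [0,0,0,0,0,0.8,-1]

```text
time_s: 3.75
eef_pos: [555.0, -136.3, 46.3]
ee_rot: [-0.0, 0.544, 0.839, 0.0]
force: [-8.3, 1.5, 7.4]
grip_width: 0.468
```

>>> play_rows:
  deltas:
    - [0,0,0,0,0,0.8,-1]
    - [0,0,0,0,0,0.8,-1]
    - [0,0,0,0,0,0.8,-1]
    - [0,0,0,0,0,0.8,-1]
    - [0,0,0,0,0,0.5,-1]
    - [0,0,0,0,0,0,-1]
    - [0,0,0,0,0,0,-1]
    - [0,0,0,0,0,0,-1]

```text
time_s: 4.42
eef_pos: [554.4, -136.6, 46.2]
ee_rot: [-0.001, 0.374, 0.928, -0.0]
force: [-12.3, -1.8, 9.7]
grip_width: 0.467
```

Run:
```python
from h import *
s=sensors.sense(); print(s["eef_pos"],s["ee_rot"],s["grip_width"],s["force"],s["wrist_torque"])
```

```text
[ 554.3821152  -136.63612986   46.24683393] [-6.96616506e-04  3.73562312e-01  9.27604772e-01 -3.15974861e-04] 0.46677958855442175 [-12.33721019  -1.84985799   9.74290077] [0.5208883  1.16448005 0.10609049]
```

>>> play_rows:
  deltas:
    - [0,0,0,0,0,0,0.0]
    - [-0.04,0,0,0,0,0,0.45]
    - [0,0,0,0,0,0,0.45]
    - [0,0,0.6,0,0,0,0.45]
    - [0,0,0.9,0,0,0,0.45]
    - [0,0,0.6,0,0,1,0.45]
    - [0,0,0,0,0,1,0.45]
    - [0,0,0,0,0,1,0.45]

```text
time_s: 5.08
eef_pos: [554.6, -136.8, 130.9]
ee_rot: [0.002, 0.221, 0.975, -0.0]
force: [0.4, -0.7, -0.2]
grip_width: 0.725
```

>>> play_rows:
  deltas:
    - [0,0,0,0,0,1,0.45]
    - [0,0,0,0,0,1,0.45]
    - [0,0,0,0,0,1,0.45]
    - [0,0,0,0,0,1,0.45]
    - [0,0,0,0,0,1,0.45]
    - [0,0,0,0,0,1,0.45]
    - [0,0,0,0,0,0,0.45]

```text
time_s: 5.67
eef_pos: [553.9, -136.5, 129.1]
ee_rot: [0.001, -0.09, 0.996, -0.0]
force: [-0.2, -0.3, 0.6]
grip_width: 0.724
```

Run:
```python
from h import *
c=shot("wrist"); s=sensors.sense(); print(s["eef_pos"],s["ee_rot"],s["grip_width"],s["force"])
save(c,"w2")
```

```text
[ 553.86919896 -136.50643994  129.00920403] [ 4.53458562e-04 -8.72803887e-02  9.96183660e-01 -2.10462590e-04] 0.7268142420497545 [ 0.32433187  0.32915281 -0.19290662]
```

View pics/w2.png

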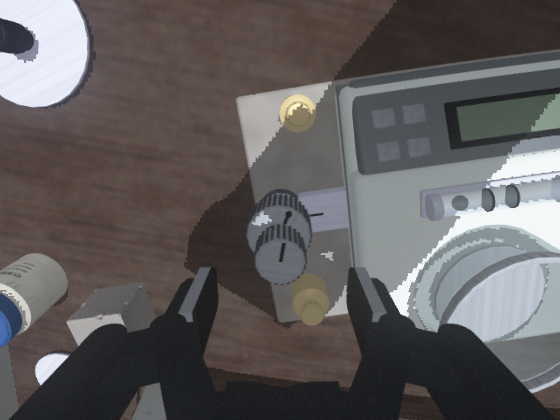

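The ring mark (289,213) is now about 1 rad away from the lug mark (317,213), so the ring is slack. The ball at (459,202) is still off to the right of the lines.

Run:
```python
from h import *
c=load("wrist"); print(onplane(c,281,260,112),bydepth(c,281,258)); print([onplane(c,*p,92).round(1) for p in [(459,202),(488,199),(512,196)]])
```

```text
[ 554.43700037 -137.05205102  112.        ] [ 552.02790483 -137.48378025  114.40180698]
[array([509.3, -39.9,  92. ]), array([504.3, -23.2,  92. ]), array([499.9,  -9.3,  92. ])]
```

>>> play_rows:
  deltas:
    - [0,0,-0.5,0,0,0,0.45]
    - [0,0,-0.5,0,0,0,0.45]
    - [0,0,-0.22,0,0,0,0.45]
    - [0,0,0,0,0,0,0.0]
    - [0,0,0,0,0,0,-0.3]
    - [0,0,0,0,0,0,-0.7]
    - [0,0,0,0,0,0,-1]
    - [0,0,0,0,0,0,-1]

```text
time_s: 6.38
eef_pos: [554.4, -137.6, 81.2]
ee_rot: [0.001, -0.088, 0.996, -0.001]
force: [-1.0, -5.7, 4.8]
grip_width: 0.3
```

>>> play_rows:
  deltas:
    - [0,0,0,0,0,-1,-1]
    - [0,0,0,0,0,-1,-1]
    - [0,0,0,0,0,-1,-1]
    - [0,0,0,0,0,-1,-1]
    - [0,0,0,0,0,-1,-1]
    - [0,0,0,0,0,-1,-1]
    - [0,0,0,0,0,-1,-1]
    - [0,0,0,0,0,-1,-1]

```text
time_s: 7.05
eef_pos: [554.6, -136.9, 81.2]
ee_rot: [0.002, 0.327, 0.945, -0.0]
force: [1.4, -0.3, 4.8]
grip_width: 0.303
```

>>> play_rows:
  deltas:
    - [0,0,0,0,0,-1,-1]
    - [0,0,0,0,0,-1,-1]
    - [0,0,0,0,0,-1,-1]
    - [0,0,0,0,0,-1,-1]
    - [0,0,0,0,0,-1,-1]
    - [0,0,0,0,0,-1,-1]
    - [0,0,0,0,0,-1,-1]
    - [0,0,0,0,0,-1,-1]

```text
time_s: 7.72
eef_pos: [555.3, -136.5, 81.2]
ee_rot: [0.002, 0.683, 0.73, 0.001]
force: [6.4, 0.7, 1.8]
grip_width: 0.301
```

>>> play_rows:
  deltas:
    - [0,0,0,0,0,-1,-1]
    - [0,0,0,0,0,-1,-1]
    - [0,0,0,0,0,-1,-1]
    - [0,0,0,0,0,-1,-1]
    - [0,0,0,0,0,-1,-1]
    - [0,0,0,0,0,-1,-1]
    - [0,0,0,0,0,0,-1]
    - [0,0,0,0,0,0,-1]

```text
time_s: 8.38
eef_pos: [555.9, -136.6, 81.3]
ee_rot: [0.002, 0.874, 0.485, 0.003]
force: [10.1, 0.1, 0.4]
grip_width: 0.304
```

Run:
```python
from h import *
c=shot("wrist"); s=sensors.sense(); print(s["eef_pos"],s["ee_rot"],s["grip_width"],s["force"])
# find the tube region: predicted pixel of tube middle
m=proj(c,(502,-16,92)); print(m)
cv2.imwrite("pics/w3.png",c["pixels"][:,:,::-1])
```

```text
[ 555.88360412 -136.61276276   81.25889052] [0.00205449 0.87431256 0.48535229 0.00254359] 0.304943780750489 [9.27389945 0.06415717 0.01823142]
(np.float64(12.612197911830947), np.float64(127.99135532195265))
```

View pics/w3.png

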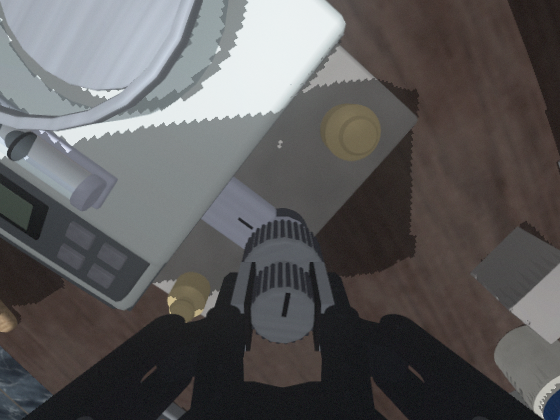

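>>> play_rows:
  deltas:
    - [0,0,0,0,0,-1,-1]
    - [0,0,0,0,0,-1,-1]
    - [0,0,0,0,0,-1,-1]
    - [0,0,0,0,0,-1,-1]
    - [0,0,0,0,0,-1,-1]
    - [0,0,0,0,0,-1,-1]
    - [0,0,0,0,0,0,-1]
    - [0,0,0,0,0,0,0.45]

```text
time_s: 9.1
eef_pos: [554.8, -136.7, 80.7]
ee_rot: [0.001, 0.982, 0.191, 0.001]
force: [0.1, 1.0, -0.3]
grip_width: 0.431
```

>>> play_rows:
  deltas:
    - [0,0,0,0,0,0,0.45]
    - [0,0,0,0,0,0,0.45]
    - [-0.03,0,0.5,0,0,0,0.45]
    - [0,0,0.75,0,0,0,0.45]
    - [0,0,0.75,0,0,1,0.45]
    - [0,0,0,0,0,1,0.45]
    - [0,0,0,0,0,1,0.45]
    - [0,0,0,0,0,1,0.45]

```text
time_s: 9.77
eef_pos: [552.4, -136.5, 160.3]
ee_rot: [0.0, 0.919, 0.394, 0.0]
force: [0.8, 0.0, 0.7]
grip_width: 0.725
```

>>> play_rows:
  deltas:
    - [0,0,0,0,0,1,0.45]
    - [0,0,0,0,0,1,0.45]
    - [0,0,0,0,0,1,0.45]
    - [0,0,0,0,0,1,0.45]
    - [0,0,0,0,0,1,0.45]
    - [0,0,0,0,0,1,0.45]
    - [0,0,0,0,0,1,0.45]
    - [0,0,0,0,0,1,0.45]

```text
time_s: 10.43
eef_pos: [552.3, -136.4, 159.8]
ee_rot: [-0.0, 0.679, 0.734, 0.0]
force: [-0.1, -0.7, -0.4]
grip_width: 0.73
```

>>> play_rows:
  deltas:
    - [0,0,0,0,0,1,0.45]
    - [0,0,0,0,0,1,0.45]
    - [0,0,0,0,0,1,0.45]
    - [0,0,0,0,0,1,0.45]
    - [0,0,0,0,0,1,0.45]
    - [0,0,0,0,0,1,0.45]
    - [0,0,0,0,0,0,0.45]
    - [0,0,0,0,0,0,0.45]

```text
time_s: 11.1
eef_pos: [552.3, -136.5, 159.8]
ee_rot: [-0.0, 0.423, 0.906, 0.0]
force: [-0.4, -0.2, 0.3]
grip_width: 0.724
```

Run:
```python
from h import *
c=shot("wrist"); s=sensors.sense(); print(s["eef_pos"],s["ee_rot"],s["grip_width"],s["force"])
u,v=map(int,proj(c,(502,-16,92))); print(u,v)
a=c["pixels"][:,:,::-1]
y0=max(0,v-50);x0=max(0,u-60); b=cv2.resize(a[y0:y0+100,x0:x0+120],(480,400),interpolation=cv2.INTER_CUBIC)
ku,kv=map(int,proj(c,(554,-137,100)));k=a[max(0,kv-50):kv+50,ku-40:ku+40];k=cv2.resize(k,(320,400))
print(x0,y0,ku-40,kv-50); cv2.imwrite("pics/w4.png",np.hstack([b,k]))
np.save("w4.npy",c,allow_pickle=True)
```

```text
[ 552.37778312 -136.48795425  159.75913816] [-6.55688029e-05  4.23184690e-01  9.06043438e-01  3.84425502e-05] 0.727810752847103 [-0.36397398 -0.26680015 -0.45925595]
348 23
288 0 242 181
```

View pics/w4.png

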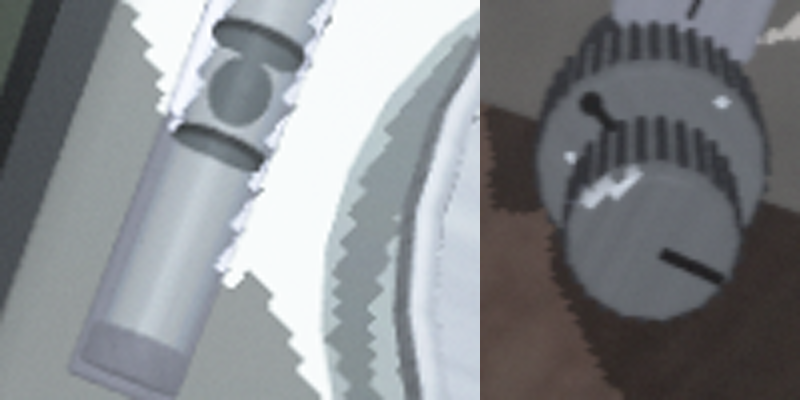

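The ball sits at (241,91) between the lines at (259,44) and (220,147). It is within about 1 mm of the middle, so the balance is level. Next I'll tighten the ring.

>>> play_rows:
  deltas:
    - [0.03,0,-0.6,0,0,0,0.45]
    - [0,0,-0.6,0,0,0,0.45]
    - [0,0,-0.6,0,0,0,0.45]
    - [0,0,-0.5,0,0,0,0.45]
    - [0,0,-0.35,0,0,0,0.45]
    - [0,0,-0.15,0,0,0,0.45]
    - [0,0,0,0,0,0,0.45]
    - [0,0,0,0,0,0,0.1]

```text
time_s: 11.82
eef_pos: [554.0, -136.7, 48.3]
ee_rot: [0.0, 0.422, 0.907, 0.0]
force: [-0.9, -0.3, 0.2]
grip_width: 0.596
```

>>> play_rows:
  deltas:
    - [0,0,0,0,0,0,-0.3]
    - [0,0,0,0,0,0,-0.6]
    - [0,0,0,0,0,0,-1]
    - [0,0,0,0,0,0,-1]

```text
time_s: 12.15
eef_pos: [554.6, -136.6, 49.3]
ee_rot: [0.001, 0.422, 0.907, 0.0]
force: [0.8, 3.0, 6.7]
grip_width: 0.471
```

>>> play_rows:
  deltas:
    - [0,0,0,0,0,-0.8,-1]
    - [0,0,0,0,0,-0.8,-1]
    - [0,0,0,0,0,-0.8,-1]
    - [0,0,0,0,0,-0.8,-1]
    - [0,0,0,0,0,-0.8,-1]
    - [0,0,0,0,0,-0.8,-1]
    - [0,0,0,0,0,-0.8,-1]
    - [0,0,0,0,0,-0.8,-1]

```text
time_s: 12.82
eef_pos: [555.4, -136.2, 49.3]
ee_rot: [0.002, 0.698, 0.716, 0.001]
force: [6.3, 5.8, 3.7]
grip_width: 0.469
```

>>> play_rows:
  deltas:
    - [0,0,0,0,0,-0.8,-1]
    - [0,0,0,0,0,-0.8,-1]
    - [0,0,0,0,0,-0.8,-1]
    - [0,0,0,0,0,-0.5,-1]
    - [0,0,0,0,0,0,-1]
    - [0,0,0,0,0,0,-1]

```text
time_s: 13.32
eef_pos: [555.8, -136.3, 49.3]
ee_rot: [0.002, 0.797, 0.604, 0.002]
force: [8.9, 5.3, 3.5]
grip_width: 0.468
```

Run:
```python
from h import *
s=sensors.sense(); print(s["eef_pos"],s["ee_rot"],s["grip_width"],s["force"],s["wrist_torque"])
c=shot("wrist");print(proj(c,(502,-16,92)))
```

```text
[ 555.76437479 -136.28913417   49.31337749] [0.00202176 0.79728022 0.60360204 0.00217635] 0.4683179996594331 [8.89182185 5.34139921 3.48808057] [ 0.8930541  -1.18120613 -0.21666026]
(np.float64(-8.202445647868387), np.float64(41.434034170408864))
```

>>> play_rows:
  deltas:
    - [0,0,0,0,0,-0.8,-1]
    - [0,0,0,0,0,0,-1]
    - [0,0,0,0,0,0,-1]
    - [0,0,0,0,0,0,-1]

```text
time_s: 13.7
eef_pos: [555.9, -136.3, 49.3]
ee_rot: [0.002, 0.822, 0.57, 0.002]
force: [9.9, 5.5, 3.2]
grip_width: 0.47
```

Run:
```python
from h import *
s=sensors.sense(); print(s["eef_pos"],s["ee_rot"],s["grip_width"],s["force"],s["wrist_torque"])
```

```text
[ 555.8603166  -136.33353497   49.32584525] [0.00205514 0.82181133 0.56975114 0.00235612] 0.4697507155109562 [9.88712923 5.5223081  3.18557211] [ 0.84715957 -1.28479635 -0.18740563]
```

>>> play_rows:
  deltas:
    - [0,0,0,0,0,0,0.0]
    - [0,0,0,0,0,0,0.45]
    - [0,0,0,0,0,0,0.45]
    - [0,0,0.5,0,0,0,0.45]
    - [0,0,0.9,0,0,0,0.45]
    - [0,0,0.9,0,0,1,0.45]
    - [0,0.4,0.9,0,0,1,0.45]
    - [0,0.8,0.9,0,0,0,0.45]

```text
time_s: 14.37
eef_pos: [553.5, -94.4, 209.4]
ee_rot: [0.001, 0.757, 0.654, 0.0]
force: [0.6, -0.7, 0.1]
grip_width: 0.723
```

>>> play_rows:
  deltas:
    - [0,0.8,0.6,0,0,0,0.45]
    - [0,0,0,0,0,0,0.45]
    - [0,0,0,0,0,0,0.45]
    - [0,0,0,0,0,0,0.45]

```text
time_s: 14.7
eef_pos: [553.2, -61.3, 229.9]
ee_rot: [-0.001, 0.758, 0.653, -0.001]
force: [-0.1, -0.5, -0.3]
grip_width: 0.726
```

Run:
```python
from h import *
c=shot("wrist"); s=sensors.sense(); print(s["eef_pos"],s["ee_rot"],s["grip_width"],s["force"])
np.save("w5.npy",c,allow_pickle=True)
a=c["pixels"][:,:,::-1]; cv2.imwrite("pics/w5.png",cv2.resize(a,(800,600),interpolation=cv2.INTER_CUBIC))
```

```text
[553.10993757 -61.6632734  229.45004853] [-0.00097577  0.75777411  0.65251575 -0.00080201] 0.728994272834979 [1.02434408 0.02700637 0.66203658]
```

View pics/w5.png

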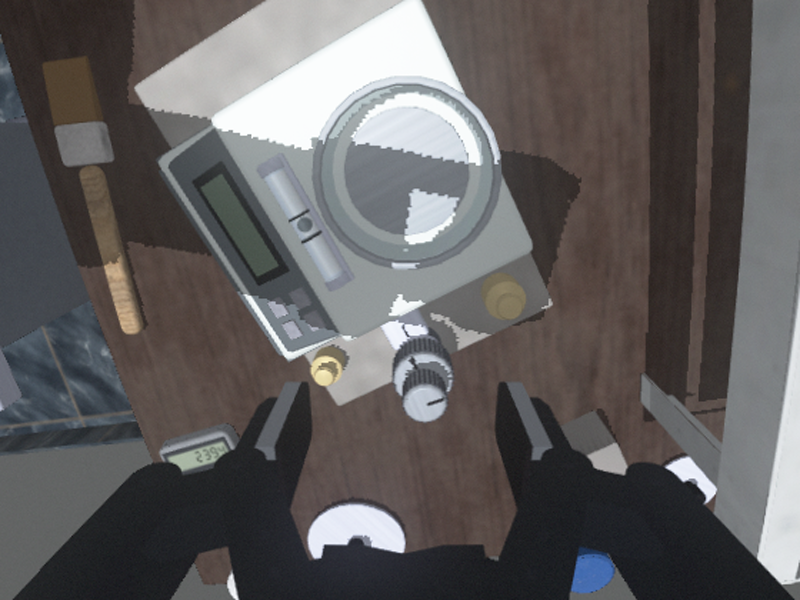

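The ball (305,225) is centred between its lines. The rim is an ellipse centred at about (406,172). Next I'll locate it from the depth map and zoom on the ring marks.

```bash
cat >> h.py <<'E'
def cloud(c):
    v,u=np.mgrid[0:420,0:560]; K=np.array([[c["fx"],0,c["cx"]],[0,c["fy"],c["cy"]],[0,0,1.]])
    p=cv2.undistortPoints(np.stack([u.ravel(),v.ravel()],1).astype(float)[:,None],K,np.array([c["k1"],0,0,0,0.]))[:,0]
    z=c["z_map"].ravel(); P=np.c_[p*z[:,None],z]; return (c["eye"]+P@c["rotation"].T).reshape(420,560,3)
def circ(xy):
    A=np.c_[2*xy,np.ones(len(xy))]; s=np.linalg.lstsq(A,(xy**2).sum(1),rcond=None)[0]; return s[:2],np.sqrt(s[2]+s[:2]@s[:2])
E
python3 - <<'E'
from h import *
c=np.load("w5.npy",allow_pickle=True).item()
P=cloud(c); r=np.hypot(P[...,0]-570,P[...,1]); m=(P[...,2]>126)&(P[...,2]<138)&(r<60)
q=P[m]; print(len(q),np.percentile(q[:,2],[5,50,95]),circ(q[:,:2]))
# outer extremes by rays on z=132
print("ellipse centre",[onplane(c,x*.7,y*.7,132).round(1) for x,y in [(313,170),(500,165),(404,268),(408,77)]])
a=c["pixels"][:,:,::-1]
b=cv2.resize(a[225:300,265:325],(480,600),interpolation=cv2.INTER_CUBIC); t=cv2.resize(a[105:205,175:250],(320,427),interpolation=cv2.INTER_CUBIC); h=np.zeros((600,800,3),np.uint8);h[:,:480]=b;h[:427,480:]=t
cv2.imwrite("pics/c5.png",h)
s=load("scene"); g=shot("scene")
P=cloud(g)
for n,x,y in [("cover",461,-347)]:
    rr=np.hypot(P[...,0]-x,P[...,1]-y); k=P[(rr<25)&(P[...,2]>30)&(P[...,2]<50)]; print("knob",len(k),k.mean(0)); d=P[(rr<60)&(P[...,2]>6)&(P[...,2]<15)]; print("disc",len(d),np.median(d,0),d[:,0].min(),d[:,0].max(),d[:,1].min(),d[:,1].max())
E
```

```text
2791 [128.05903651 133.24168713 134.58027021] (array([564.94558164,   3.57423374]), np.float64(44.62445589317344))
ellipse centre [array([519.6,  13.7, 132. ]), array([611.7,   2.5, 132. ]), array([557. , -42.8, 132. ]), array([572.4,  49. , 132. ])]
knob 49 [ 458.34325099 -347.82083807   40.48446617]
disc 787 [ 457.33864105 -348.72804134   10.72478468] 403.57667584405556 510.9807613138061 -398.76777103038523 -295.1911571790756
```

View pics/c5.png

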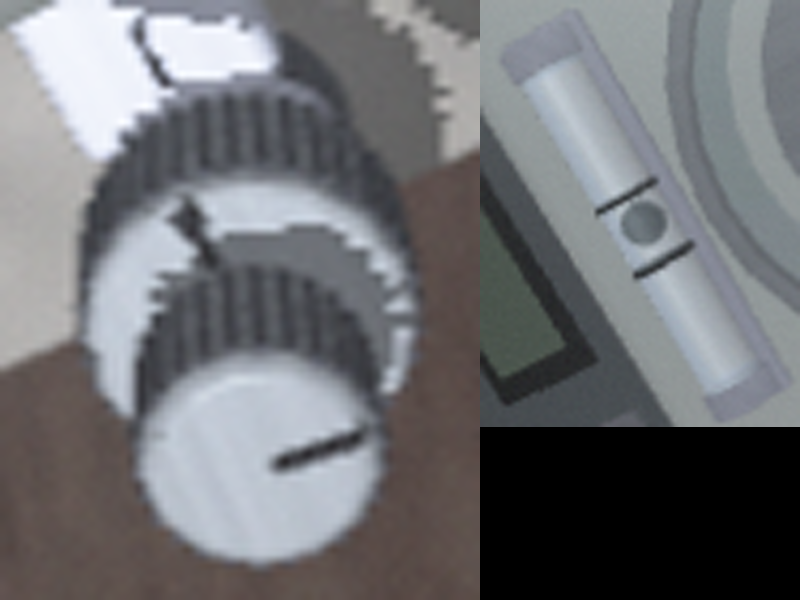

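Run:
```python
from h import *
c=np.load("w5.npy",allow_pickle=True).item()
f=lambda X,Y,z:onplane(c,265+X/8,225+Y/8,z)
k=f(260,458,112); print("knob",k); 
P=cloud(c); m=(np.hypot(P[...,0]-554,P[...,1]+137)<20)&(P[...,2]>110)&(P[...,2]<117); print(P[m].mean(0),circ(P[m][:,:2]), np.percentile(P[m][:,2],[10,50,90]))
for X,Y in [(185,205),(210,265)]: q=f(X,Y,80); print("ring mark ang",np.arctan2(*(q-k)[[1,0]]))
for X,Y in [(140,35),(165,80)]: q=f(X,Y,48); print("lug mark ang",np.arctan2(*(q-k)[[1,0]]))
q=P[(np.hypot(P[...,0]-565,P[...,1]-3.5)<60)&(P[...,2]>131)&(P[...,2]<138)]; print(len(q),circ(q[:,:2]))
```

```text
knob [ 556.49458162 -137.71135747  112.        ]
[ 556.24064541 -136.11048573  113.15654119] (array([ 556.20966299, -136.66801548]), np.float64(9.956388335953847)) [111.52337978 113.35907596 114.32703898]
ring mark ang 1.8886753715595348
ring mark ang 1.9809573298360683
lug mark ang 1.9142450136567217
lug mark ang 1.919057011559591
2380 (array([564.95431583,   3.49349193]), np.float64(44.86643014903237))
```

>>> play_rows:
  deltas:
    - [-0.29,-0.89,0,0,0,0,0.45]
    - [-0.29,-0.89,0,0,0,0,0.45]
    - [-0.29,-0.89,0,0,0,0,0.45]
    - [-0.29,-0.89,0,0,0,0,0.45]
    - [-0.29,-0.89,0,0,0,0,0.45]
    - [-0.29,-0.89,0,0,0,0,0.45]
    - [-0.29,-0.89,0,0,0,0,0.45]
    - [-0.29,-0.89,0,0,0,0,0.45]

```text
time_s: 15.47
eef_pos: [459.1, -348.0, 229.7]
ee_rot: [-0.001, 0.758, 0.652, -0.0]
force: [0.4, 0.4, -0.3]
grip_width: 0.725
```

>>> play_rows:
  deltas:
    - [0,0,-0.7,0,0,0,0.45]
    - [0,0,-0.8,0,0,0,0.45]
    - [0,0,-0.7,0,0,0,0.45]
    - [0,0,0,0,0,0,0.45]
    - [0,0,0,0,0,0,0.45]

```text
time_s: 15.88
eef_pos: [460.0, -345.9, 141.8]
ee_rot: [-0.002, 0.758, 0.652, -0.0]
force: [-0.8, -0.2, 1.8]
grip_width: 0.726
```

Run:
```python
from h import *
c=shot("wrist"); s=sensors.sense(); print(s["eef_pos"],s["ee_rot"],s["grip_width"],s["force"])
save(c,"w6"); P=cloud(c)
r=np.hypot(P[...,0]-460,P[...,1]+348)
d=P[(r<62)&(P[...,2]>5)&(P[...,2]<16)]; k=P[(r<25)&(P[...,2]>36)&(P[...,2]<48)]
print("disc",len(d),d[:,:2].min(0),d[:,:2].max(0),np.median(d[:,2])); print("knob",len(k),k.mean(0),k.min(0),k.max(0))
```

```text
[ 460.8178984  -346.39468214  143.59596054] [ 1.65520019e-04  7.57690299e-01  6.52614267e-01 -4.44430266e-05] 0.7254744148644513 [ 1.12866708 -0.28207757  0.54876654]
disc 8639 [ 414.25291352 -397.75141897] [ 510.84615816 -299.80026697] 11.601054813725739
knob 589 [ 463.18911874 -347.44685607   41.95104947] [ 452.67259342 -359.08161669   36.02465781] [ 473.64016307 -337.84342285   44.46777802]
```

View pics/w6.png

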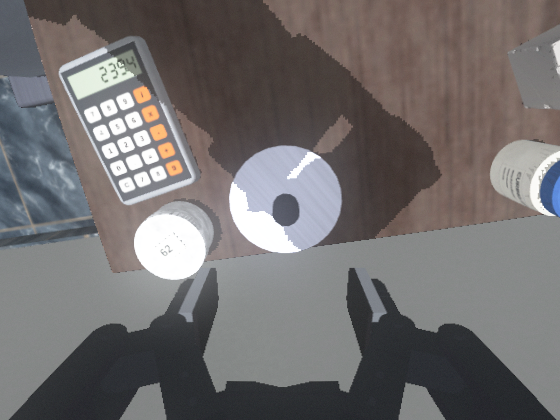

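The larger cover's disc (97–98 mm measured) is at (285,198), centre about (462.7,-348.5), with its knob at (286,208). The tin beside it is clear of the fingers.

>>> play_rows:
  deltas:
    - [0.05,-0.05,-0.7,0,0,0,0.45]
    - [0,0,-0.7,0,0,0,0.45]
    - [0,0,-0.7,0,0,0,0.45]
    - [0,0,-0.5,0,0,0,0.45]
    - [0,0,-0.35,0,0,0,0.45]
    - [0,0,-0.2,0,0,0,0.45]
    - [0,0,0,0,0,0,0.45]
    - [0,0,0,0,0,0,0.45]

```text
time_s: 16.6
eef_pos: [463.5, -348.4, 18.3]
ee_rot: [0.001, 0.757, 0.653, -0.0]
force: [0.2, -1.5, -0.3]
grip_width: 0.727
```

Run:
```python
from h import *
s=sensors.sense(); print(s["eef_pos"],s["ee_rot"],s["grip_width"],s["force"])
```

```text
[ 463.48543148 -348.4174727    18.28602535] [ 1.07368945e-03  7.57457606e-01  6.52883468e-01 -2.82546269e-06] 0.7267451563866513 [ 0.19547093 -1.50895791 -0.32519241]
```

>>> play_rows:
  deltas:
    - [0,0,-0.13,0,0,0,0.2]
    - [0,0,0,0,0,0,0.0]
    - [0,0,0,0,0,0,-0.3]
    - [0,0,0,0,0,0,-0.5]
    - [0,0,0,0,0,0,-0.8]
    - [0,0,0,0,0,0,-1]
    - [0,0,0,0,0,0,-1]
    - [0,0,0,0,0,0,-1]
  squeeze: 60

```text
time_s: 17.27
eef_pos: [463.1, -347.9, 12.3]
ee_rot: [0.0, 0.757, 0.653, -0.0]
force: [-1.1, 1.2, 5.7]
grip_width: 0.235
```

>>> play_rows:
  deltas:
    - [0,0,0,0,0,0,-1]
    - [0,0,0.3,0,0,0,-1]
    - [0,0,0.8,0,0,0,-1]
    - [0,0,0.9,0,0,0,-1]
    - [0,0,0.9,0,0,0,-1]
    - [0,0,0.9,0,0,0,-1]
    - [0,0,0.7,0,0,0,-1]
    - [0,0,0,0,0,0,-1]

```text
time_s: 17.93
eef_pos: [464.3, -349.1, 198.6]
ee_rot: [0.005, 0.757, 0.653, 0.0]
force: [0.6, -0.1, -0.6]
grip_width: 0.234
```

Run:
```python
from h import *
c=shot("wrist"); s=sensors.sense(); print(s["eef_pos"],s["ee_rot"],s["grip_width"],s["force"])
save(c,"w7"); P=cloud(c); T=T_tool(s); q=(P-T[:3,3])@T[:3,:3]
m=(c["pixels"].astype(int).min(2)>130)&(np.hypot(q[...,0],q[...,1])<60)&(abs(q[...,2])<30); p=q[m]
A=np.c_[p[:,:2],np.ones(len(p))]; print(len(p),np.linalg.lstsq(A,p[:,2],rcond=None)[0],p.min(0),p.max(0))
```

```text
[ 463.59036566 -348.35912555  195.07535245] [3.05846438e-03 7.57414457e-01 6.52927240e-01 7.73183866e-05] 0.23177138354566157 [ 0.00699675  0.12193245 -1.70469283]
18335 [ 7.46453251e-03 -2.55191409e-03 -3.22903759e+00] [-50.71470322 -47.40759726 -29.98332868] [47.43140026 50.18105291  1.24158742]
```

View pics/w7.png

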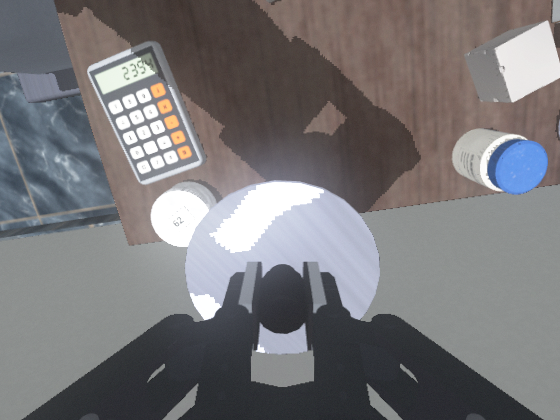

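The cover is held level and centred, with its knob at (282,297) and the disc from 186 to 380. I'll carry it over the shield.

>>> play_rows:
  deltas:
    - [0.254,0.882,0,0,0,0,-1]
    - [0.254,0.882,0,0,0,0,-1]
    - [0.254,0.882,0,0,0,0,-1]
    - [0.254,0.882,0,0,0,0,-1]
    - [0.254,0.882,0,0,0,0,-1]
    - [0.254,0.882,0,0,0,0,-1]
    - [0.254,0.882,0,0,0,0,-1]
    - [0.254,0.882,0,0,0,0,-1]

```text
time_s: 18.65
eef_pos: [543.6, -63.4, 190.5]
ee_rot: [-0.001, 0.758, 0.653, -0.001]
force: [1.5, 0.3, -1.7]
grip_width: 0.238
```

>>> play_rows:
  deltas:
    - [0.254,0.882,0,0,0,0,-1]
    - [0.254,0.882,0,0,0,0,-1]
    - [0,0,-0.4,0,0,0,-1]
    - [0,0,-0.35,0,0,0,-1]
    - [0,0,0,0,0,0,-1]
    - [0,0,0,0,0,0,-1]
    - [0,0,0,0,0,0,-1]

```text
time_s: 19.23
eef_pos: [564.5, 4.8, 161.9]
ee_rot: [-0.0, 0.758, 0.653, 0.0]
force: [-1.0, -0.6, -1.2]
grip_width: 0.234
```

Run:
```python
from h import *
s=sensors.sense(); print(s["eef_pos"],s["ee_rot"],s["grip_width"],s["force"])
c=shot("wrist"); g=shot("scene"); d=shot("side")
a=c["pixels"][:,:,::-1][140:380,140:440]
np.save("w8.npy",c,allow_pickle=True)
u,v=map(int,proj(g,(565,4,132)));b=g["pixels"][v-35:v+35,u-40:u+40,::-1]
u,v=map(int,proj(d,(565,4,132)));e=d["pixels"][v-35:v+35,u-40:u+40,::-1]
cv2.imwrite("pics/w8.png",np.vstack([np.hstack([cv2.resize(b,(340,298)),cv2.resize(e,(340,298))]),cv2.resize(a[:, :],(680,300))]))
P=cloud(g);r=np.hypot(P[...,0]-565,P[...,1]-4)
q=P[(r<75)&(P[...,2]>140)&(P[...,2]<165)];print("scene",len(q),q.min(0),q.max(0))
```

```text
[564.46911201   4.76728817 161.94774662] [-2.44752771e-05  7.57659380e-01  6.52650184e-01  1.19929923e-05] 0.23363718523425192 [-1.0218265  -0.60384592 -1.23443415]
scene 445 [513.35574851 -43.66516168 154.95208534] [612.27656582  42.99902761 164.93839835]
```

>>> play_rows:
  deltas:
    - [0.02,0,-0.2,0,0,0,-1]
    - [0,0,-0.15,0,0,0,-1]
    - [0,0,-0.06,0,0,0,-1]
    - [0,0,-0.05,0,0,0,-1]
    - [0,0,-0.05,0,0,0,-1]
    - [0,0,0,0,0,0,-1]
    - [0,0,0,0,0,0,-1]

```text
time_s: 19.97
eef_pos: [565.3, 5.1, 141.3]
ee_rot: [0.0, 0.757, 0.653, 0.0]
force: [0.6, 0.4, -1.8]
grip_width: 0.234
```

>>> play_rows:
  deltas:
    - [0,0,-0.04,0,0,0,-1]
    - [0,0,0,0,0,0,-1]

```text
time_s: 20.13
eef_pos: [565.2, 5.1, 139.5]
ee_rot: [-0.0, 0.757, 0.653, -0.0]
force: [0.5, -1.2, -1.6]
grip_width: 0.239
```

The step has entered the rim without contact. I'll keep lowering in 1 mm steps.

>>> play_rows:
  deltas:
    - [0,0,-0.025,0,0,0,-1]
    - [0,0,0,0,0,0,-1]
    - [0,0,0,0,0,0,-1]

```text
time_s: 20.38
eef_pos: [565.2, 5.1, 138.6]
ee_rot: [-0.0, 0.757, 0.653, 0.0]
force: [0.8, -0.6, -0.9]
grip_width: 0.231
```

>>> play_rows:
  deltas:
    - [0,0,-0.02,0,0,0,-1]
    - [0,0,0,0,0,0,-1]
    - [0,0,0,0,0,0,-1]

```text
time_s: 20.63
eef_pos: [565.4, 5.1, 138.4]
ee_rot: [0.0, 0.757, 0.653, 0.0]
force: [-2.6, 0.5, 5.8]
grip_width: 0.234
```

>>> play_rows:
  deltas:
    - [0,0,0,0,0,0,-0.4]
    - [0,0,0,0,0,0,-0.2]
    - [0,0,0,0,0,0,0.1]
    - [0,0,0,0,0,0,0.3]
    - [0,0,0,0,0,0,0.3]
    - [0,0,0.3,0,0,0,0.3]
    - [0,0,0.7,0,0,0,0.3]
    - [0,0,0.9,0,0,0,0.3]

```text
time_s: 21.3
eef_pos: [564.2, 5.3, 212.8]
ee_rot: [-0.002, 0.758, 0.653, -0.002]
force: [1.2, 0.0, 1.3]
grip_width: 0.654
```

>>> play_rows:
  deltas:
    - [0,-0.5,0.8,0,0,0,0.3]
    - [0,-0.8,0.5,0,0,0,0.3]
    - [0,-0.8,0,0,0,0,0.3]
    - [0,0,0,0,0,0,0.3]
    - [0,0,0,0,0,0,0.3]

```text
time_s: 21.72
eef_pos: [565.1, -80.1, 265.6]
ee_rot: [-0.0, 0.758, 0.652, -0.0]
force: [-0.2, 0.8, 0.2]
grip_width: 0.647
```

Run:
```python
from h import *
c=shot("wrist"); s=sensors.sense(); print(s["eef_pos"],s["grip_width"],s["force"])
a=c["pixels"][:,:,::-1]; cv2.imwrite("pics/w9.png",cv2.resize(a,(800,600),interpolation=cv2.INTER_CUBIC))
P=cloud(c); r=np.hypot(P[...,0]-565,P[...,1]-3.5)
m=(r<50)&(P[...,2]>130)&(P[...,2]<142)
q=P[m]; A=np.c_[q[:,:2]-[565,3.5],np.ones(len(q))]; 
print("disc plane",np.linalg.lstsq(A,q[:,2],rcond=None)[0],len(q)); m=(r<62)&(P[...,2]>130)&(P[...,2]<142); q=P[m]; print(q.min(0),q.max(0),(q.min(0)+q.max(0))/2)
```

```text
[565.12187818 -79.01545022 265.46771844] 0.648015991765025 [-0.63143115  0.44594007 -0.89088419]
disc plane [ 4.24231357e-04 -1.27094174e-04  1.37625557e+02] 11759
[516.88228128 -44.60581709 134.1831158 ] [614.34096785  53.06033166 140.35261959] [565.61162457   4.22725729 137.2678677 ]
```

The disc measures flat (slope 0.0004) and centred within 1 mm. I'm out of picture views, so the last ball check is numeric: a brightness profile along the tube. Then I'll hand in.

Run:
```python
from h import *
c=load("wrist"); g=cv2.cvtColor(c["pixels"],cv2.COLOR_RGB2GRAY)
# tube axis along slab y through (502,-16,92)
y=np.array([-.347,.938,0]); x=np.array([.938,.347,0])
best=None
for o in range(-6,7,2):
    pr=[int(g[tuple(int(round(t)) for t in proj(c,np.array([502,-16,92])-y*d+x*o)[::-1])]) for d in range(-14,15)]
    print(o,pr)
```

```text
-6 [158, 156, 158, 156, 160, 159, 157, 143, 66, 106, 155, 158, 106, 102, 97, 97, 101, 130, 148, 158, 154, 159, 128, 46, 119, 158, 160, 155, 159]
-4 [168, 170, 171, 171, 171, 170, 170, 149, 58, 109, 165, 112, 108, 108, 106, 105, 104, 103, 119, 152, 150, 165, 137, 78, 141, 167, 168, 168, 167]
-2 [164, 158, 163, 159, 156, 160, 158, 148, 56, 83, 139, 93, 98, 97, 103, 95, 95, 97, 92, 132, 145, 155, 123, 71, 135, 154, 156, 153, 156]
0 [148, 147, 151, 150, 150, 149, 151, 138, 59, 82, 137, 119, 86, 83, 88, 85, 86, 86, 88, 131, 145, 147, 115, 67, 125, 148, 146, 148, 145]
2 [136, 141, 138, 136, 137, 135, 142, 128, 85, 95, 136, 137, 126, 96, 94, 79, 102, 135, 135, 132, 135, 133, 113, 48, 115, 134, 132, 136, 132]
4 [124, 120, 119, 123, 119, 123, 121, 113, 75, 93, 120, 119, 118, 117, 118, 119, 119, 119, 118, 118, 117, 119, 98, 78, 98, 116, 115, 118, 118]
6 [125, 126, 125, 125, 124, 125, 128, 123, 125, 124, 123, 125, 122, 124, 123, 123, 122, 120, 122, 123, 120, 122, 121, 119, 121, 122, 124, 121, 121]
```

```bash
python3 -c "
from h import *
print(order.finish_job())"
```

```text
the job is handed in; nothing more can be done
None
```

The balance is levelled and locked, the larger draught cover is seated on the shield's rim, and the job is handed in. It took about 22 s of the 72 s allowed. No verdict is reported, so the results below rest on my own checks.

- **Levelling:** I slackened the lock ring by about 1.0 rad and turned the screw about 2.9 rad clockwise. At the last check the ball was about 1 mm from the middle, between the two lines.
- **Lock ring:** I turned the ring tight again. Its mark was within about 0.06 rad of the lug's mark, against the 0.15 rad allowed.
- **Cover:** I lowered it until it made contact, at 6 N, with the gripper at the height expected for a seated cover. It then measured about 1 mm off the rim's centre, with a tilt of about 0.0004 rad.
- **Bystanders:** I knocked into nothing that I noticed, but I made no separate final check of their positions.

The viewer's limit of 12 pictures had been reached, so the final checks of cover and ball were made on camera numbers, without viewing a picture. No check failed or disagreed.

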